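# Slide a board carrier round the flux jar into a latching test dock

### The arm

A 6-joint arm with a two-finger parallel gripper is mounted at the origin on a cart in front of the work surface, level with it; the furniture and walls round the work are solid. World frame = base frame: x ahead of the robot, y to its left, z up, the work surface at z = 0. Lengths are in m, angles in rad, forces in N, time in s.
With the tool pointing down it reaches from about 0.35 to 0.85 m from the base axis. Payload 8.1 kg.
Tool frame: the origin (TCP) lies midway between the tips of the shut fingers; the grasp point (between the pads) lies 19 mm behind it; z points along the fingers, y is the line along which they close (so a half turn about z gives the same grasp; the last joint's range is limited). The gripper opens to 93 mm and grips with 3 to 60 N. Pads are 15 mm wide; open, the fingers measure 128 mm over their backs; the gripper's body (75 mm by 188 mm) begins 65 mm behind the grasp point.
Start: joints at [-1.334, 0.13, 1.488, -0, 1.523, -0.085], TCP at [0.19, -0.569, 0.219] pointing down, gripper open.
Joint ranges: [-2.96, 2.96], [-0.89, 2.26], [0.02, 2.5], [-1.34, 4.48], [0, 2.73], [-2.66, 2.66]. Speed limits (rad/s): [2.39, 2.39, 2.79, 3.14, 3.14, 3.14].

### API

Orientations are given as a rotation vector (axis times angle).
In Python, from plant import robot, cams gives the robot as it stands. The module is installed in compiled form; this text tells all that it offers.
- The arm moves only by the tool play_rows, never from a script. Its arguments are lists of equal length, an entry for each row: "slide": the shift along the tool's x, y, z scaled (see below), a list of three; "twist": the turn, a rotation vector about the tool's x, y, z scaled (see below), a list of three. A call has exactly 8 rows; each row shifts and turns the commanded pose from where the row before left it, along the tool's axes as they then stand; what a row does not reach is not made up. The controller multiplies each number of a shift by 25 cm and each number of a turn by 60 degrees. A row lasts 1/10 s, in which the tool goes at most 50 mm and 8.59 degrees, less where a joint would pass 70% of its speed; a pose out of reach is approached as far as the arm can. A call with a number of a shift or a turn outside -1 to 1 is refused whole. A call with a gripper value outside its range is refused whole. "fingers" is the closure, from -1 (fully open) to 1 (shut), set as the call begins (left out, the last holds). The fingers move at their own pace and stop on an object; "force" is the grip in N (left out, the last holds). Time passes only in rows, so rows that do not move let the fingers close, or fill a call up. It gives the time, the measured TCP pose, the force, the opening and the grip force at its end, in the units of the state.
- robot.read_state(): the state, without advancing time (a new reading comes with each control period).
- cams.read_camera(name): name is "scene" or "side" or "wrist"; returns (picture, depth): 420x560x3 uint8, red, green, blue; 420x560 float32, m along the optical axis (not along the pixel's ray), 0 where there is no reading.
- cams.get_calibration(name): a dict with "fx", "fy", "cx", "cy" (pixels), "k1" (the pictures are not rectified: a ray, as slopes to the right and down, at radius r is drawn at 1 + k1 r^2 times it, then the intrinsics apply), "world_from_camera" (4x4, takes a point from camera to world coordinates). Camera axes: x right, y down, z forward; pixel columns grow to the right and rows downward; lengths in m; the calibration is good to about 2 mm. A picture is of the moment at which its call begins: read the wrist's pose just before it. get_calibration takes no time and is no camera call; for the wrist camera it gives the pose at the moment of the call.
- robot.close_job(): hands the job in; it is judged then, once.
The state is a dict: "t": time; "q": joint angles; "dq": joint speeds; "joint_torque": joint torques, N m; "tool_pos": TCP position; "orientation": TCP orientation; "force": force on the tool from outside, world axes, zero at the start; "wrist_torque": the same for the moment, N m; "opening": finger opening in m; "gripper_force": force on a finger pad.
Only numpy, scipy, OpenCV 4.12 (cv2) and the standard library are available. Lean on these libraries where they do the work, as an engineer would, in place of code of your own. Each camera call takes 0.05 s, during which the arm holds its last target. There are 200 camera calls.

### The job

Push the board carrier across the grey mat, round the two jars and the capacitor without touching any of them, and into the mouth of the test dock until the dock's spring latch catches it; then press the green start button right down once and let go. Parts on the board are only laid in, not yet soldered, so keep the carrier flat on the mat and never lift it, and feel your way home: the sprung contacts at the back of the dock yield a little and then end, and must only be pushed gently, never forced.

Things in the scene. Friction and masses are not known exactly. Their poses are not given: they have to be found in the camera images.
- carrier: board carrier, to be pushed: dark slate plate 100 mm (its x) by 90 mm (its y), from 2 to 12 mm above the mat on four white glide pads, corners rounded 5 mm, about 0.4 kg (varies). A brown relay board 90 x 60 mm is clipped on top, its parts reach 41 mm. +x is the nose (row of brass contacts) that enters the dock first; latch notch in the +y side, x = 16 to 38 mm. Origin: centre of the underside
- carrier_rear (a point): middle of the carrier's rear (-x) face, 10 mm above the mat: upright and plain, with an aluminium bar 76 mm wide and 8 mm thick flush on top of that edge, so it can be pushed from 2 to 24 mm above the mat. Axes as the carrier's
- carrier_side (a point): middle of the carrier's plain -y side face, 7 mm above the mat; 100 mm long, upright, 2 to 12 mm above the mat. Axes as the carrier's
- dock: test dock, fixed: two aluminium rails and a light grey head with lamps, 36 mm high, from x = 63 to 102 mm. Origin: on the mat, where the centre of the docked carrier lies; +x is the direction of insertion. The carrier's nose meets the latch tooth at carrier x = -26 mm and the sprung contacts at -6 mm, the latch catches at 0, the contacts end at +1.8 mm. Over 25 N from the carrier damages it
- dock_mouth (a point): middle of the channel's entry, x = -28 mm of the dock, axes as the dock's. From here the rails' inner faces stand at y = +-46.5 mm (1.5 mm play each side); in front, toward -x, they flare to y = +-60.5 mm over 20 mm; 15 mm high. Lips 15 to 18.5 mm above the mat reach in to y = +-39.5 mm from 6 mm behind the entry on: the carrier can only slide in through the mouth
- contacts: cream sprung contact block in the dock, 68 mm wide, 2 to 13.5 mm above the mat; its face stands at x = 44 mm of the dock and yields in +x: 3 N at first touch, 0.6 N more per mm, 6.6 N where the latch catches, 7.7 N at its end after 7.8 mm, then solid. It pushes the carrier out again unless the latch has caught. Over 13 N damages it. Origin and axes: the dock's, moved with the block
- latch (a joint): spring latch of the dock, a brass tooth in the +y rail with a small red stud: 0 = tooth fully out; pushed aside by the carrier's nose (up to 4 to 6.5 mm, spring 1.2 to 2 N) and back to 0 with a click when it drops in the carrier's notch
- start (a joint): travel of the green start button: 0 = up, 0.006 m = right down (about 5 N); springs back when let go
- start_top (a point): centre of the top of the green start button, 22 mm across, 26 mm above the mat, in a black collar 38 mm across beside the -y rail; pressed downward
- flux_jar: cream jar with white lid, 46 mm across, 36 mm high, stands fixed on the mat and must not be touched; origin: centre of its underside
- grease_pot: white jar with blue lid, 40 mm across, 40 mm high, stands fixed on the mat and must not be touched; origin: centre of its underside. One of the two jars stands in front of the start button, between carrier and dock
- capacitor: big blue can capacitor, 35 mm across, 50 mm high, stands fixed on the bench just left of the mat and must not be touched; origin: centre of its underside
- bench_mat: grey bench mat 440 x 290 x 3 mm that the carrier slides on, fixed; origin: centre of its underside, on the bench top
- microscope: stereo microscope left of the mat, fixed: base plate 333 x 250 x 20 mm, blue and yellow head, eyepieces up to 0.47 m above the bench and as near as 0.53 m to the robot's base axis; go round it. Origin: centre of its underside
- bench_vice: small blue vice on the bench's front edge left of the mat, fixed, up to 52 mm above the bench; origin below the bench top, its jaws and screw lie within about 0.08 m of the origin seen from above

How it is judged:
By the outcome, as a careful person would: the job done as asked, in the order asked, and still so for the second after the job is handed in, with the robot touching nothing.
It also fails if it takes over 72 s, if anything falls off the work surface, if the arm or the gripper's body presses on something with over 40 N, if the wrist force passes 120 N, or if a joint passes its speed limit or range.

## Working session

There is one attempt and no reset: what is moved stays moved. The work goes in short steps, Python scripts to look and compute and a tool call to move; the robot and the scene stay as the last step left them, time stands still between calls to the robot, and variables do not carry over. Pictures are saved under pics/ and viewed, at most 13 in all, crops included, and the job is handed in when it is done.

Besides the shell and the picture viewer there is one more tool, called after "Request:" as name(argument=value, ...) on one line, values as JSON. play_rows: Moves the arm, as the interface text tells. Shifts and turns lie within -1 to 1; 1 stands for 25 cm of shift or 60 degrees of turn. Its arguments: {"type":"object","properties":{"slide":{"type":"array"},"twist":{"type":"array"},"fingers":{"type":"number"},"force":{"type":"number"}},"required":["slide","twist"]}

```bash
mkdir -p pics
python3 - <<'E'
from plant import robot,cams
import cv2,numpy as np
print(robot.read_state())
for n in("scene","side"):
    im,d=cams.read_camera(n); cv2.imwrite(f"pics/{n}0.png",im[...,::-1]); np.savez(f"{n}0.npz",im=im,d=d)
    print(n,cams.get_calibration(n))
a=[cv2.imread(f"pics/{n}0.png") for n in("scene","side")]
E
```

```text
{'t': 0.0, 'q': array([-1.33443092e+00,  1.31155182e-01,  1.48926545e+00,  2.18854369e-05,
        1.52302084e+00, -8.54290720e-02]), 'dq': array([-1.90088563e-04, -7.02689316e-04, -1.12913423e-05, -1.72025152e-04,
        4.40826702e-04, -4.80700668e-04]), 'joint_torque': array([-1.36912386e-03, -5.59837925e+01, -4.91766679e+01,  7.68832373e-02,
        3.52210260e-02, -1.81221985e-04]), 'tool_pos': array([ 0.18963957, -0.56863869,  0.21759863]), 'orientation': array([-3.09919454e+00, -5.02998206e-01,  1.84613791e-04]), 'force': array([-0.39664013,  0.05844834, -0.73054588]), 'wrist_torque': array([-0.03621422,  0.01872307,  0.02462892]), 'gripper_force': 0.0, 'opening': 0.09336844011048887}
scene {'fx': 393.16883518629965, 'fy': 393.16883518629965, 'cx': 274.8361002848909, 'cy': 219.02133097045032, 'k1': 0.00100807713680027, 'world_from_camera': array([[ 5.48752863e-01, -3.58357719e-01,  7.55281432e-01,
        -9.60822188e-02],
       [-8.35984514e-01, -2.35700630e-01,  4.95555351e-01,
        -6.93504262e-01],
       [ 4.34224474e-04, -9.03340998e-01, -4.28922899e-01,
         3.88855475e-01],
       [ 0.00000000e+00,  0.00000000e+00,  0.00000000e+00,
         1.00000000e+00]])}
side {'fx': 413.61915529859533, 'fy': 413.61915529859533, 'cx': 276.7164338551042, 'cy': 209.23809843968021, 'k1': -0.04260510920388268, 'world_from_camera': array([[-0.89781155, -0.26001215,  0.35542665,  0.24053661],
       [-0.44031792,  0.54355382, -0.71461135,  0.34122557],
       [-0.00738588, -0.79808704, -0.60249691,  0.52280044],
       [ 0.        ,  0.        ,  0.        ,  1.        ]])}
```

View pics/scene0.png

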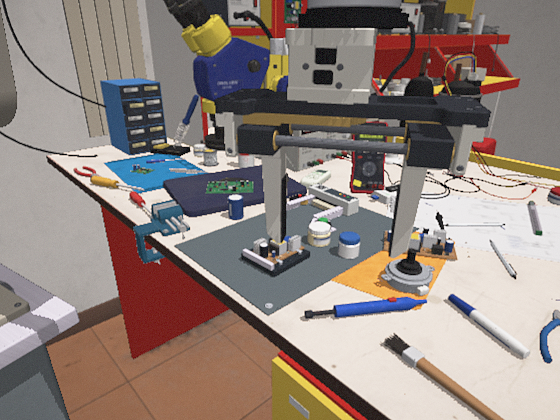

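View pics/side0.png

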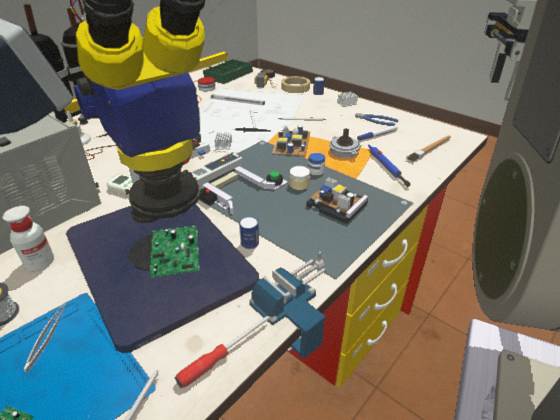

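The scene view shows the carrier at (275,255), the flux jar at (319,233) and the grease pot at (349,244). In the side view the carrier is at (338,197), the flux jar (300,178), the grease pot (317,163), the green button (275,177), the dock about (240,185) and the capacitor (249,232). Next I'll get coarse positions from the side depth.

```bash
cat > h.py <<'E'
import numpy as np,cv2
from plant import robot,cams
def rays(c,uv):
    K=np.array([[c['fx'],0,c['cx']],[0,c['fy'],c['cy']],[0,0,1.]])
    p=cv2.undistortPoints(np.asarray(uv,float).reshape(-1,1,2),K,np.array([c['k1'],0,0,0.]))[:,0]
    return np.c_[p,np.ones(len(p))]
def onplane(c,uv,z):
    T=c['world_from_camera'];d=rays(c,uv)@T[:3,:3].T;o=T[:3,3]
    return o+d*((z-o[2])/d[:,2])[:,None]
def cloud(c,d):
    v,u=np.mgrid[:d.shape[0],:d.shape[1]]
    P=rays(c,np.c_[u.ravel(),v.ravel()])*d.reshape(-1,1)
    T=c['world_from_camera'];P=P@T[:3,:3].T+T[:3,3]
    return P.reshape(*d.shape,3)
def proj(c,P):
    T=np.linalg.inv(c['world_from_camera']);Q=np.asarray(P)@T[:3,:3].T+T[:3,3]
    x=Q[:,:2]/Q[:,2:];r=(x**2).sum(1,keepdims=True);x=x*(1+c['k1']*r)
    return x*[c['fx'],c['fy']]+[c['cx'],c['cy']]
def ortho(c,im,x0,x1,y0,y1,z,s=0.001):
    # top view: up = +x, left = +y
    xs=np.arange(x1,x0,-s);ys=np.arange(y1,y0,-s)
    X,Y=np.meshgrid(xs,ys,indexing='ij')
    uv=proj(c,np.c_[X.ravel(),Y.ravel(),np.full(X.size,z)]).astype(np.float32).reshape(*X.shape,2)
    return cv2.remap(im,uv[...,0],uv[...,1],cv2.INTER_LINEAR)
E
python3 - <<'E'
from h import *
D=np.load('side0.npz');c=cams.get_calibration('side');P=cloud(c,D['d']);im=D['im']
hsv=cv2.cvtColor(im,cv2.COLOR_RGB2HSV)
for n,(u,v) in dict(carrier=(338,205),flux=(300,171),grease=(317,157),green=(275,176),dock=(240,185),cap=(249,222),mat=(300,220)).items(): print(n,P[v,u].round(3),hsv[v,u])
g=(hsv[...,0]>50)&(hsv[...,0]<75)&(hsv[...,1]>150);g[:,:255]=0
print('green',np.median(P[g],0),g.sum())
# mat corners pixel extents
m=(abs(P[...,2]-.003)<.006)&(hsv[...,1]<70)&(hsv[...,2]<120)
k,l,s,ce=cv2.connectedComponentsWithStats(m.astype(np.uint8)); i=1+s[1:,4].argmax()
q=P[l==i][:,:2].astype(np.float32);print('mat',cv2.minAreaRect(q),np.median(P[l==i][:,2]))
o=ortho(c,im,.25,.75,-.5,.15,.003);cv2.imwrite('pics/o.png',o[...,::-1])
E
```

```text
carrier [ 0.429 -0.316  0.025] [ 26  29 142]
flux [ 0.54  -0.379  0.041] [ 40   3 248]
grease [ 0.526 -0.444  0.045] [109 154 190]
green [ 0.589 -0.352  0.03 ] [ 65 149 144]
dock [ 0.66  -0.318  0.006] [ 90  23 121]
cap [ 0.547 -0.162  0.051] [ 60   2 242]
mat [ 0.488 -0.261  0.005] [ 93  24 125]
green [ 0.59483487 -0.35845857  0.03009579] 28
mat ((0.42389386892318726, -0.31088027358055115), (0.13314791023731232, 0.07183637470006943), 28.54047966003418) 0.004274083589081656
```

View pics/o.png

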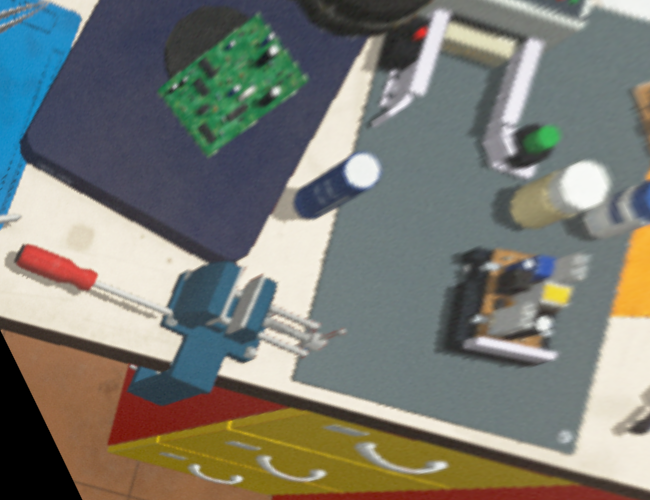

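The ortho (x = 0.75−row/1000, y = 0.15−col/1000) shows the carrier near (0.445,−0.36) with its rear bar toward me. The dock mouth is near (0.63,−0.30), the flux jar ahead of the carrier and the capacitor to the left. I'll move the wrist camera above the area for accurate poses.

```bash
cat >> h.py <<'E'
from scipy.spatial.transform import Rotation as R
def down(yaw): # tool down, tool x at yaw
    return R.from_matrix(np.array([[np.cos(yaw),np.sin(yaw),0],[np.sin(yaw),-np.cos(yaw),0],[0,0,-1]]))
def go(p,yaw,ttilt=None):
    """from commanded=measured pose: total tool-frame shift units and turn units"""
    s=robot.read_state();R0=R.from_rotvec(s['orientation']);Rt=down(yaw)
    d=R0.inv().apply(np.array(p)-s['tool_pos']);w=(R0.inv()*Rt).as_rotvec()
    print('pos',s['tool_pos'].round(4),'x-yaw',np.degrees(np.arctan2(*R0.as_matrix()[[1,0],0])).round(2),'t',s['t'])
    print('total slide units',(d/.25).round(3),'twist units',(w/np.radians(60)).round(3))
E
python3 - <<'E'
from h import *
c=cams.get_calibration('wrist');s=robot.read_state()
T=np.eye(4);T[:3,:3]=R.from_rotvec(s['orientation']).as_matrix();T[:3,3]=s['tool_pos']
print((np.linalg.inv(T)@c['world_from_camera']).round(3),c['fx'],c['cx'],c['cy'])
go([.47,-.30,.36],np.radians(18.4))
D=np.load('side0.npz');P=cloud(cams.get_calibration('side'),D['d']).reshape(-1,3)
m=(P[:,2]>.1)&(P[:,0]>.3)&(P[:,0]<.95)&(P[:,1]<.1)&(P[:,1]>-.45)&(P[:,2]<.6)
Q=P[m]
for z in(.1,.2,.3,.4):
    q=Q[(Q[:,2]>z)&(Q[:,2]<z+.1)]
    if len(q):print(z,len(q),'min x',np.percentile(q[:,0],1).round(3),'y',np.percentile(q[:,1],[0.5,50,99.5]).round(3))
E
```

```text
[[ 0.    -0.972 -0.236  0.066]
 [ 1.     0.     0.     0.001]
 [-0.    -0.236  0.972 -0.166]
 [ 0.     0.     0.     1.   ]] 372.8695591708841 278.8722541547058 210.6867453437144
pos [ 0.1897 -0.5687  0.2177] x-yaw 18.44 t 0.1
total slide units [ 1.404 -0.666 -0.568] twist units [-0.002 -0.     0.001]
0.1 7893 min x 0.59 y [-0.127 -0.043  0.065]
0.2 8083 min x 0.572 y [-0.114 -0.041  0.007]
0.3 11177 min x 0.554 y [-0.098 -0.043  0.026]
0.4 4222 min x 0.532 y [-0.099  0.004  0.036]
```

Run:
```python
from h import *
go([.55,-.33,.36],np.radians(18.4))
```

```text
pos [ 0.1897 -0.5687  0.2177] x-yaw 18.44 t 0.1
total slide units [ 1.669 -0.451 -0.568] twist units [-0.002 -0.     0.001]
```

Request:
play_rows(slide=[[0.05, -0.02, -0.06], [0.1, -0.03, -0.06], [0.12, -0.03, -0.06], [0.12, -0.03, -0.06], [0.12, -0.03, -0.06], [0.12, -0.03, -0.06], [0.12, -0.03, -0.06], [0.12, -0.03, -0.06]], twist=[[0, 0, 0], [0, 0, 0], [0, 0, 0], [0, 0, 0], [0, 0, 0], [0, 0, 0], [0, 0, 0], [0, 0, 0]], fingers=0)

```text
t: 0.9
tool_pos: [0.3794, -0.4442, 0.3406]
orientation: [3.1, 0.504, 0.001]
force: [0.1, -1.4, -0.5]
opening: 0.0465
gripper_force: 0.0
```

Request:
play_rows(slide=[[0.12, -0.03, -0.04], [0.12, -0.03, -0.04], [0.12, -0.03, -0.01], [0.12, -0.03, 0], [0.12, -0.03, 0], [0.12, -0.03, 0], [0.08, -0.03, 0], [0, 0, 0]], twist=[[0, 0, 0], [0, 0, 0], [0, 0, 0], [0, 0, 0], [0, 0, 0], [0, 0, 0], [0, 0, 0], [0, 0, 0]])

```text
t: 1.7
tool_pos: [0.5532, -0.3296, 0.3617]
orientation: [-3.099, -0.509, -0.001]
force: [0.4, -0.4, 0.4]
opening: 0.0466
gripper_force: 0.0
```

Run:
```python
from h import *
c=cams.get_calibration('wrist');im,d=cams.read_camera('wrist');np.savez('w1.npz',im=im,d=d,**c)
cv2.imwrite('pics/w1.png',im[...,::-1]);go([.55,-.33,.36],np.radians(18.4))
cv2.imwrite('pics/ow1.png',ortho(c,im,.3,.8,-.5,-.05,.003,.0008)[...,::-1])
```

```text
pos [ 0.552  -0.331   0.3618] x-yaw 18.59 t 1.75
total slide units [-0.006 -0.006  0.007] twist units [-0.    -0.     0.003]
```

View pics/w1.png

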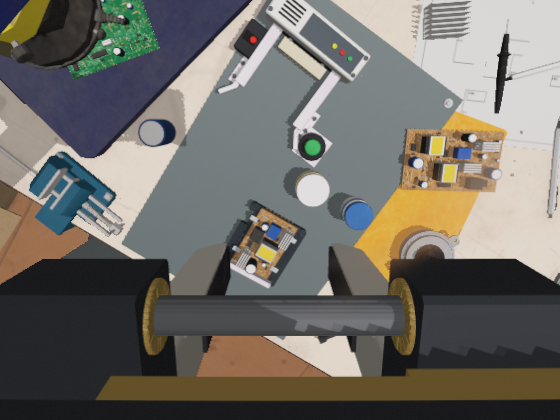

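The wrist view shows the carrier at (266,245) with its bar at the lower left (249,275), the flux lid at (313,188), the grease lid at (357,214) and the capacitor at (152,133). The button is at (313,147), the dock rails run from (240,75) to (275,40) and from (305,115) to (335,80), and the contacts are at (303,57). Next I'll measure edges on enlarged ortho crops.

Run:
```python
from h import *
W=np.load('w1.npz');im=W['im'];d=W['d'];c={k:W[k] for k in('fx','fy','cx','cy','k1','world_from_camera')}
hsv=cv2.cvtColor(im,cv2.COLOR_RGB2HSV);P=cloud(c,d)
def blob(m,near,z,name):
    k,l,s,ce=cv2.connectedComponentsWithStats(m.astype(np.uint8),connectivity=4)
    i=1+min(range(k-1),key=lambda j:np.hypot(*(ce[j+1]-near))+(1e3 if s[j+1,4]<60 else 0))
    cn=max(cv2.findContours((l==i).astype(np.uint8),0,1)[0],key=cv2.contourArea)[:,0]
    q=onplane(c,cn,z)[:,:2].astype(np.float32);(x,y),r=cv2.minEnclosingCircle(q)
    print(name,round(x,4),round(y,4),'dia',round(2*r*1000,1),'depth z',np.median(P[l==i][:,2]).round(4))
H,S,V=[hsv[...,i].astype(int) for i in range(3)]
blob((S<40)&(V>180),(313,188),.039,'flux')
blob((H>100)&(H<120)&(S>120),(357,214),.043,'grease')
blob((H>50)&(H<85)&(S>120),(313,147),.029,'green')
print('hsv cap',hsv[133,152],hsv[133,140],hsv[133,146],'mat',hsv[180,220],'plate',hsv[210,292],hsv[206,292],'bar',hsv[278,255],'rail',hsv[60,257])
for n,z in(('cap',.05),('carrier',.015),):pass
a=ortho(c,im,.38,.52,-.46,-.27,.015,.0004);b=ortho(c,im,.58,.76,-.44,-.20,.0215,.0004)
np.savez('oa.npz',a=a,b=b)
h=max(a.shape[0],b.shape[0]);w=a.shape[1]+b.shape[1]
print(a.shape,b.shape)
def g(o,x1,y1,st):
    o=o.copy()
    for i in range(0,o.shape[0],50):cv2.line(o,(0,i),(6,i),(255,0,0),1)
    for i in range(0,o.shape[1],50):cv2.line(o,(i,0),(i,6),(255,0,0),1)
    return o
cv2.imwrite('pics/oc.png',cv2.resize(g(a,0,0,0),None,fx=1.5,fy=1.5)[...,::-1]);cv2.imwrite('pics/od.png',cv2.resize(g(b,0,0,0),None,fx=1.25,fy=1.25)[...,::-1])
```

```text
flux 0.5445 -0.3812 dia 44.0 depth z 0.0392
grease 0.5312 -0.4501 dia 39.3 depth z 0.0431
green 0.5972 -0.362 dia 22.5 depth z 0.0289
hsv cap [ 12   8 169] [150   2 162] [ 18   8 168] mat [ 93  20 126] plate [ 90  18 126] [ 93  18 127] bar [154   8 219] rail [162   6 224]
(350, 475, 3) (451, 600, 3)
```

View pics/oc.png

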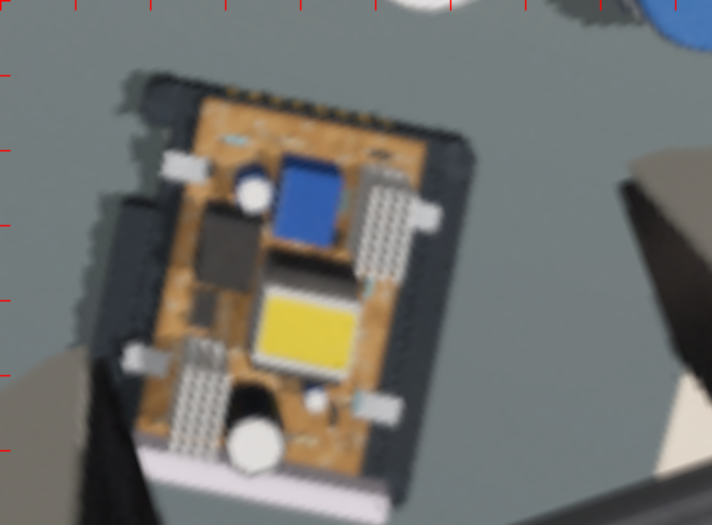

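View pics/od.png

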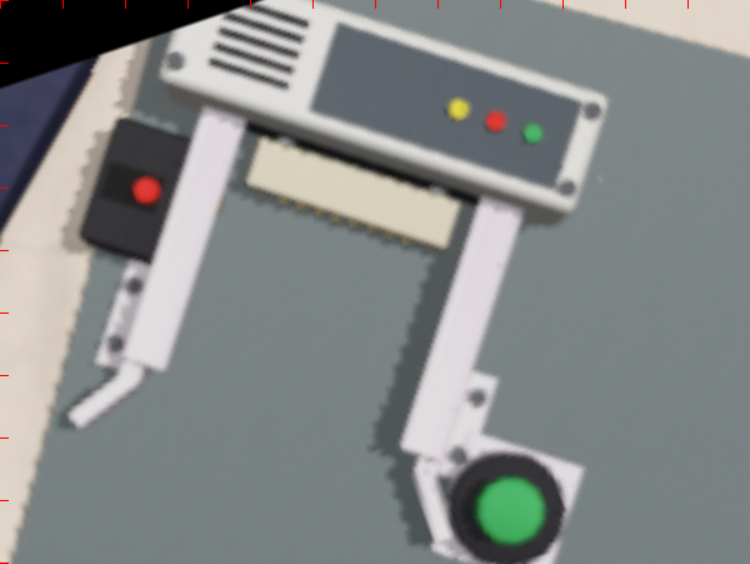

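Measured (world): carrier (0.442,−0.344) with yaw −11.4°, 89 mm wide as it should be. Dock origin (0.650,−0.2975) with yaw −17.3°; the lip gap measures 79 mm and the contact face is at about 44 mm, both correct. Flux (0.5445,−0.381), grease (0.531,−0.450), button (0.597,−0.362), capacitor about (0.547,−0.162).

The plan is to push the −y side about 106 mm in the dock's +y, then push the rear.

Request:
play_rows(slide=[[0, 0, 0.04], [0, 0, 0.04], [0, 0, 0.04], [0, 0, 0.04], [0, 0, 0.04], [0, 0, 0.04], [0, 0, 0.04], [0, 0, 0.04]], twist=[[0, 0, -0.125], [0, 0, -0.125], [0, 0, -0.125], [0, 0, -0.125], [0, 0, -0.125], [0, 0, -0.125], [0, 0, -0.125], [0, 0, -0.125]])

```text
t: 2.55
tool_pos: [0.5502, -0.3334, 0.2816]
orientation: [2.429, 1.991, -0.0]
force: [-0.1, -0.3, -0.4]
opening: 0.0466
gripper_force: 0.0
```

Request:
play_rows(slide=[[-0.08, -0.084, 0.05], [-0.08, -0.084, 0.05], [-0.08, -0.084, 0.05], [-0.08, -0.084, 0.05], [-0.08, -0.084, 0.05], [0, 0, 0.18], [0, 0, 0.18], [0, 0, 0.12]], twist=[[0, 0, 0], [0, 0, 0], [0, 0, 0], [0, 0, 0], [0, 0, 0], [0, 0, 0], [0, 0, 0], [0, 0, 0]])

```text
t: 3.35
tool_pos: [0.426, -0.4093, 0.0962]
orientation: [-2.434, -1.983, 0.001]
force: [-0.5, 0.1, -0.1]
opening: 0.0467
gripper_force: 0.0
```

Run:
```python
from h import *
go([.429,-.410,.008],np.radians(78.6))
im,d=cams.read_camera('side');np.savez('s1.npz',im=im,d=d);cv2.imwrite('pics/s1.png',cv2.resize(im[100:270,190:430],None,fx=3,fy=3)[...,::-1])
```

```text
pos [ 0.426  -0.4093  0.0962] x-yaw 78.33 t 3.35
total slide units [-0.001  0.013  0.353] twist units [-0.002 -0.001 -0.004]
```

Request:
play_rows(slide=[[0, 0.013, 0.1], [0, 0, 0.1], [0, 0, 0.09], [0, 0, 0.05], [0, 0, 0.013], [0, 0, 0], [0.02, 0, 0], [0.02, 0, 0]], twist=[[0, 0, 0], [0, 0, 0], [0, 0, 0], [0, 0, 0], [0, 0, 0], [0, 0, 0], [0, 0, 0], [0, 0, 0]])

```text
t: 4.2
tool_pos: [0.4341, -0.4011, 0.012]
orientation: [2.432, 1.985, 0.0]
force: [-0.3, 0.2, -0.5]
opening: 0.0466
gripper_force: 0.0
```

Run:
```python
from h import *
c=cams.get_calibration('wrist');im,d=cams.read_camera('wrist')
go([.432,-.391,.008],np.radians(78.6))
cv2.imwrite('pics/w2.png',im[...,::-1])
```

```text
pos [ 0.4342 -0.4001  0.0116] x-yaw 78.45 t 4.25
total slide units [ 0.034 -0.016  0.014] twist units [ 0.001  0.    -0.003]
```

View pics/w2.png

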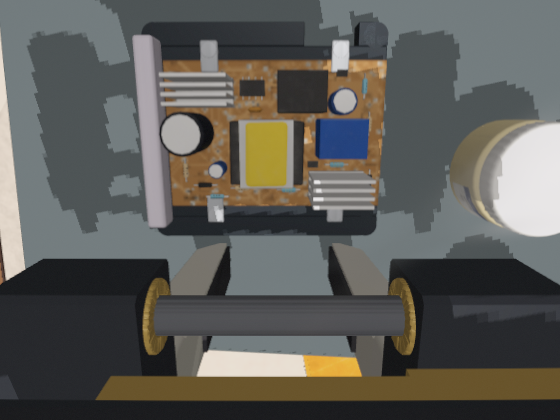

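The carrier sits square in front of both fingertips, its near edge at row 235 and the tips at row 250. I'll push sideways with a slow turn of about 6°.

Request:
play_rows(slide=[[0, 0, 0.014], [0.02, 0, 0], [0.03, 0, 0], [0.03, 0, 0], [0.03, 0, 0], [0.03, 0, 0], [0.03, 0, 0], [0.03, 0, 0]], twist=[[0, 0, 0], [0, 0, 0], [0, 0, 0.005], [0, 0, 0.01], [0, 0, 0.01], [0, 0, 0.01], [0, 0, 0.01], [0, 0, 0.01]])

```text
t: 5.05
tool_pos: [0.4444, -0.3511, 0.0069]
orientation: [-2.491, -1.915, 0.0]
force: [-1.3, -1.8, -0.0]
opening: 0.0464
gripper_force: 1.3
```

Run:
```python
from h import *
go([.4613,-.2937,.008],np.radians(72.75));print(robot.read_state()['force'])
```

```text
pos [ 0.4444 -0.3511  0.0069] x-yaw 75.09 t 5.05
total slide units [ 0.239  0.006 -0.004] twist units [-0.     0.     0.039]
[-1.30602121 -1.84704783 -0.00984379]
```

Request:
play_rows(slide=[[0.035, 0, 0], [0.04, 0, 0], [0.04, 0, 0], [0.04, 0, 0], [0.035, 0, 0], [0.025, 0, 0], [0.015, 0, 0], [0, 0, 0]], twist=[[0, 0, 0.01], [0, 0, 0.01], [0, 0, 0.01], [0, 0, 0.01], [0, 0, 0], [0, 0, 0], [0, 0, 0], [0, 0, 0]])

```text
t: 5.85
tool_pos: [0.4606, -0.2959, 0.0069]
orientation: [-2.529, -1.863, -0.001]
force: [0.1, -0.7, 0.1]
opening: 0.0462
gripper_force: 0.0
```

Run:
```python
from h import *
c=cams.get_calibration('wrist');im,d=cams.read_camera('wrist')
go([.4613,-.2937,.008],np.radians(72.75))
np.savez('w3.npz',im=im,d=d,**c)
# carrier top points: brown board mask -> rect on z=.018
hsv=cv2.cvtColor(im,cv2.COLOR_RGB2HSV).astype(int);print(hsv[220:250,270,2],hsv[100:300,180,2][::10])
cv2.imwrite('pics/w3.png',ortho(c,im,.38,.56,-.33,-.17,.015,.0004)[...,::-1])
```

```text
pos [ 0.4605 -0.2961  0.0068] x-yaw 72.76 t 5.9
total slide units [ 0.01   0.    -0.005] twist units [-0.    -0.001  0.   ]
[ 94  93  93  77  60  56  57  54  42  57  59  57  57  57  56  57  56  57
  56  57  57  56  57  91  97  97  96  96 151 159] [112 182 163 209 209 209 208 143 163 166 175 161  56  57  57 158 159 146
 150 150]
```

View pics/w3.png

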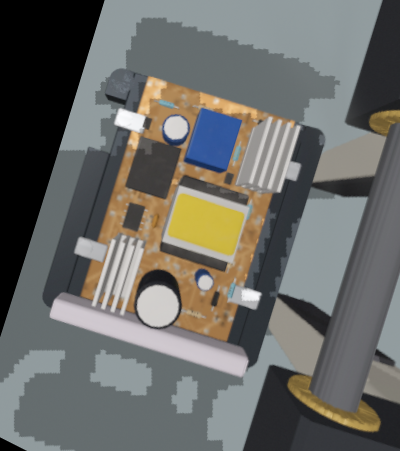

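The carrier is now at about (0.4726,−0.2437) with yaw −16.5°, which is dock frame x = −0.186, y = −0.001. Next I'll check the vice's clearance for the fingers behind the carrier.

Run:
```python
from h import *
W=np.load('w1.npz');c={k:W[k] for k in('fx','fy','cx','cy','k1','world_from_camera')}
P=cloud(c,W['d']);ok=np.zeros(W['d'].shape,bool);ok[140:240,20:135]=1
Q=P[ok&(P[...,2]>.012)&(P[...,2]<.1)]
print('vice min y',np.percentile(Q[:,1],[0.1,1,5]),'z max',np.percentile(Q[:,2],99))
for y in(-.21,-.2,-.19,-.18,-.17,-.16,-.15,-.14):
    q=Q[(Q[:,1]>y)&(Q[:,1]<y+.01)]
    if len(q)>3:print(y,len(q),'x',q[:,0].min().round(3),q[:,0].max().round(3),'z',q[:,2].max().round(3))
uv=np.array([[152,133]]);print('cap',onplane(c,uv,.05),P[133,152])
```

```text
vice min y [-0.14796055 -0.14441944 -0.13392527] z max 0.04756392832469111
-0.15 116 x 0.394 0.421 z 0.056
-0.14 108 x 0.397 0.425 z 0.055
cap [[ 0.54989889 -0.16333464  0.05      ]] [ 0.54991478 -0.16337013  0.05011572]
```

Request:
play_rows(slide=[[-0.04, 0, 0], [-0.08, 0, 0], [0, 0, -0.1], [0, 0, -0.18], [0, 0, -0.18], [0, 0, -0.1], [0, 0, 0], [0, 0, 0]], twist=[[0, 0, 0], [0, 0, 0], [0, 0, 0], [0, 0, 0], [0, 0, 0.12], [0, 0, 0.12], [0, 0, 0.12], [0, 0, 0.12]])

```text
t: 6.7
tool_pos: [0.452, -0.3268, 0.1487]
orientation: [2.914, 1.166, 0.002]
force: [-0.2, 0.7, -0.7]
opening: 0.0464
gripper_force: 0.0
```

Request:
play_rows(slide=[[0, 0, 0], [0, 0, 0], [0, 0, 0], [0, 0, 0], [0, 0, 0], [0, 0, 0], [0, 0, 0], [0, 0, 0]], twist=[[0, 0, 0.13], [0, 0, 0.13], [0, 0, 0.13], [0, 0, 0.13], [0, 0, 0.13], [0, 0, 0.13], [0, 0, 0.13], [0, 0, 0.1]])

```text
t: 7.5
tool_pos: [0.4512, -0.3261, 0.1469]
orientation: [-3.107, 0.465, 0.0]
force: [-0.3, 0.4, 0.5]
opening: 0.0466
gripper_force: 0.0
```

Run:
```python
from h import *
go([.400,-.221,.009],np.radians(-16.8))
```

```text
pos [ 0.4512 -0.3261  0.1469] x-yaw -17.02 t 7.5
total slide units [-0.319 -0.342  0.552] twist units [-0.     0.    -0.004]
```

Request:
play_rows(slide=[[-0.08, -0.085, 0], [-0.08, -0.085, 0], [-0.08, -0.085, 0], [-0.08, -0.085, 0], [0, 0, 0.15], [0, 0, 0.17], [0, 0, 0.14], [0, 0, 0.06]], twist=[[0, 0, 0], [0, 0, 0], [0, 0, 0], [0, 0, 0], [0, 0, 0], [0, 0, 0], [0, 0, 0], [0, 0, 0]])

```text
t: 8.3
tool_pos: [0.3968, -0.2199, 0.0134]
orientation: [-3.106, 0.456, 0.007]
force: [0.0, -0.2, 0.6]
opening: 0.0464
gripper_force: 0.0
```

Run:
```python
from h import *
go([.406,-.223,.010],np.radians(-16.8))
c=cams.get_calibration('wrist');im,d=cams.read_camera('wrist');np.savez('w4.npz',im=im,d=d,**c);cv2.imwrite('pics/w4.png',im[...,::-1])
```

```text
pos [ 0.3968 -0.2199  0.0134] x-yaw -16.69 t 8.3
total slide units [0.039 0.001 0.013] twist units [-0.002  0.004  0.002]
```

View pics/w4.png

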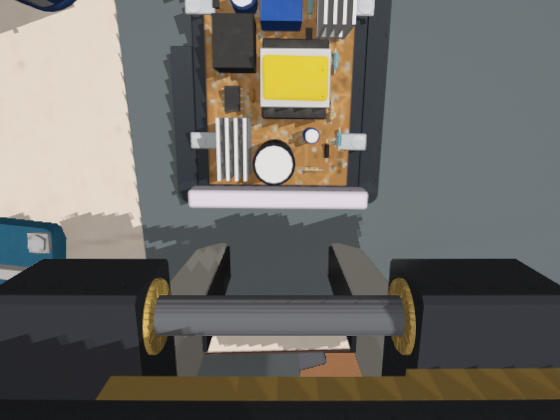

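The rear bar is square and centred (cols 190–366, row 200) and the tips are at row 250. I'll push forward.

Request:
play_rows(slide=[[0.04, 0, 0.004], [0.03, 0, 0], [0.025, 0, 0], [0.03, 0, 0], [0.035, -0.002, 0], [0.035, -0.002, 0], [0.035, -0.002, 0], [0.035, 0, 0]], twist=[[0, 0, 0], [0, 0, 0], [0, 0, 0], [0, 0, 0.003], [0, 0, 0.003], [0, 0, 0.003], [0, 0, 0], [0, 0, 0]])

```text
t: 9.15
tool_pos: [0.4639, -0.2391, 0.0171]
orientation: [3.106, -0.469, -0.0]
force: [-6.3, 1.6, 4.5]
opening: 0.0461
gripper_force: 3.2
```

Request:
play_rows(slide=[[0.03, 0, 0], [0.03, 0, 0], [0.025, 0, 0], [0.02, 0, 0], [0.01, 0, 0], [0, 0, 0], [0, 0, 0], [0, 0, 0]], twist=[[0, 0, 0], [0, 0, 0], [0, 0, 0], [0, 0, 0], [0, 0, 0], [0, 0, 0], [0, 0, 0], [0, 0, 0]])

```text
t: 9.95
tool_pos: [0.4912, -0.2474, 0.0163]
orientation: [3.106, -0.47, 0.002]
force: [0.1, 1.0, -1.1]
opening: 0.0466
gripper_force: 0.0
```

```bash
cat >> h.py <<'E'
Do=np.array([.6503,-.2975]);DY=np.radians(-17.25)
def dk(p):
    r=np.asarray(p)[:2]-Do;return np.array([r[0]*np.cos(DY)+r[1]*np.sin(DY),-r[0]*np.sin(DY)+r[1]*np.cos(DY)])
E
python3 - <<'E'
from h import *
s=robot.read_state();print(s['force'],'dock-frame tcp',dk(s['tool_pos']),'implied carrier x',dk(s['tool_pos'])[0]+.0575);go(s['tool_pos'],DY)
c=cams.get_calibration('wrist');im,d=cams.read_camera('wrist');np.savez('w5.npz',im=im,d=d,**c)
# ortho aligned to dock: rows = dock x, cols = dock -y, at plate top
s=.0003;X,Y=np.meshgrid(np.arange(.06,-.18,-s/1),np.arange(.075,-.075,-s),indexing='ij')
W=np.stack([Do[0]+X*np.cos(DY)-Y*np.sin(DY),Do[1]+X*np.sin(DY)+Y*np.cos(DY),np.full(X.shape,.018)],-1)
uv=proj(c,W.reshape(-1,3)).astype(np.float32).reshape(*X.shape,2)
o=cv2.remap(im,uv[...,0],uv[...,1],cv2.INTER_LINEAR);cv2.imwrite('pics/w5.png',np.ascontiguousarray(np.rot90(o,1))[...,::-1]);print(o.shape)
E
```

```text
[ 0.09459503  0.95162663 -1.08256092] dock-frame tcp [-0.16681762  0.00061068] implied carrier x -0.10931761666379544
pos [ 0.4912 -0.2474  0.0163] x-yaw -17.2 t 9.95
total slide units [0. 0. 0.] twist units [ 0.    -0.001  0.001]
(800, 500, 3)
```

View pics/w5.png

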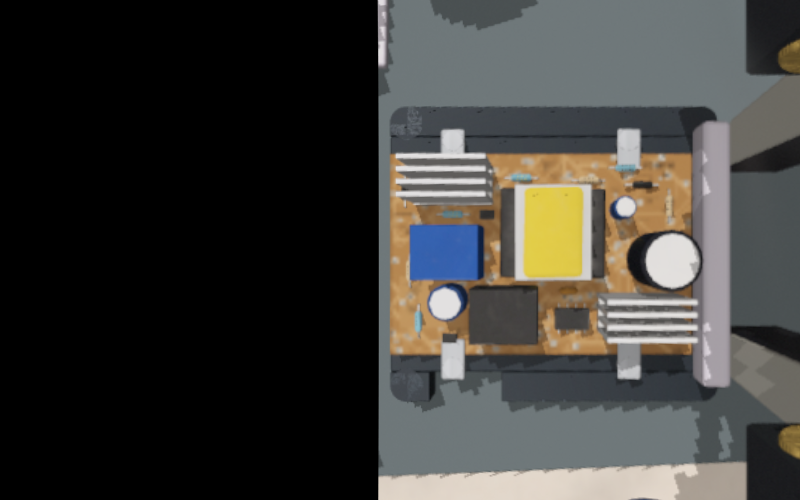

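The dock-aligned view shows the carrier centred (rows 107–402, so y≈+1 mm), unturned, with its nose at x≈−57 mm. I'll ease into the mouth.

Request:
play_rows(slide=[[0, 0, 0.016], [0.02, 0, 0], [0.025, 0, 0], [0.025, 0, 0], [0.025, 0, 0], [0.025, 0, 0], [0.02, 0, 0], [0.02, 0, 0]], twist=[[0, 0, 0], [0, 0, 0], [0, 0, 0], [0, 0, 0], [0, 0, 0], [0, 0, 0], [0, 0, 0], [0, 0, 0]])

```text
t: 10.8
tool_pos: [0.5292, -0.2591, 0.0118]
orientation: [-3.106, 0.47, 0.0]
force: [-2.2, 0.2, -1.5]
opening: 0.0466
gripper_force: 1.0
```

Run:
```python
from h import *
s=robot.read_state();print(s['force'],'dock-frame tcp',dk(s['tool_pos']),'implied carrier x',dk(s['tool_pos'])[0]+.0575);go(s['tool_pos'],DY)
```

```text
[-2.15006053  0.22898327 -1.49735327] dock-frame tcp [-0.12707088  0.00071748] implied carrier x -0.06957087904679451
pos [ 0.5292 -0.2591  0.0118] x-yaw -17.2 t 10.8
total slide units [0. 0. 0.] twist units [-0.     0.     0.001]
```

Request:
play_rows(slide=[[0.02, 0, 0], [0.02, 0, 0], [0.02, 0, 0], [0.02, 0, 0], [0.02, 0, 0], [0.015, 0, 0], [0.015, 0, 0], [0.01, 0, 0]], twist=[[0, 0, 0], [0, 0, 0], [0, 0, 0], [0, 0, 0], [0, 0, 0], [0, 0, 0], [0, 0, 0], [0, 0, 0]])

```text
t: 11.6
tool_pos: [0.5625, -0.2695, 0.012]
orientation: [3.106, -0.47, 0.0]
force: [-3.7, 1.4, -0.1]
opening: 0.0464
gripper_force: 1.8
```

```bash
cat > st.py <<'E'
from h import *
s=robot.read_state();f=s['force'];print('F',f.round(2),'axial',f[0]*np.cos(DY)+f[1]*np.sin(DY),'tcp',dk(s['tool_pos']).round(4),'implied x',(dk(s['tool_pos'])[0]+.0575).round(4),s['t']);go(s['tool_pos'],DY)
E
python3 st.py
```

```text
F [-3.69  1.41 -0.13] axial -3.943695528814298 tcp [-0.0922  0.0007] implied x -0.0347 11.6
pos [ 0.5625 -0.2695  0.012 ] x-yaw -17.2 t 11.6
total slide units [0. 0. 0.] twist units [ 0.    -0.     0.001]
```

Next is the latch tooth at about −26 mm: 16 mm more in 2 mm rows.

Request:
play_rows(slide=[[0.008, 0, 0], [0.008, 0, 0], [0.008, 0, 0], [0.008, 0, 0], [0.008, 0, 0], [0.008, 0, 0], [0.008, 0, 0], [0.008, 0, 0]], twist=[[0, 0, 0], [0, 0, 0], [0, 0, 0], [0, 0, 0], [0, 0, 0], [0, 0, 0], [0, 0, 0], [0, 0, 0]])

```text
t: 12.4
tool_pos: [0.5765, -0.2741, 0.012]
orientation: [-3.106, 0.47, 0.004]
force: [-9.9, 1.4, 7.0]
opening: 0.0465
gripper_force: 5.2
```

```bash
python3 st.py
```

```text
F [-9.88  1.41  7.  ] axial -9.853761870784266 tcp [-0.0775  0.0004] implied x -0.02 12.4
pos [ 0.5765 -0.2741  0.012 ] x-yaw -17.21 t 12.4
total slide units [0. 0. 0.] twist units [0.    0.002 0.001]
```

Request:
play_rows(slide=[[0.004, 0, 0], [0.004, 0, 0], [0.004, 0, 0], [0.004, 0, 0], [0.004, 0, 0], [0.004, 0, 0], [0.004, 0, 0], [0.004, 0, 0]], twist=[[0, 0, 0], [0, 0, 0], [0, 0, 0], [0, 0, 0], [0, 0, 0], [0, 0, 0], [0, 0, 0], [0, 0, 0]])

```text
t: 13.2
tool_pos: [0.5846, -0.2769, 0.0119]
orientation: [3.106, -0.47, -0.002]
force: [-6.3, -0.2, 2.9]
opening: 0.0465
gripper_force: 3.1
```

```bash
python3 st.py
```

```text
F [-6.27 -0.19  2.93] axial -5.934172588562261 tcp [-0.0688  0.0002] implied x -0.0113 13.2
pos [ 0.5846 -0.2769  0.0119] x-yaw -17.22 t 13.2
total slide units [0. 0. 0.] twist units [0.001 0.001 0.   ]
```

Request:
play_rows(slide=[[0.003, 0, 0], [0.003, 0, 0], [0.003, 0, 0], [0.003, 0, 0], [0.003, 0, 0], [0.003, 0, 0], [0.003, 0, 0], [0.003, 0, 0]], twist=[[0, 0, 0], [0, 0, 0], [0, 0, 0], [0, 0, 0], [0, 0, 0], [0, 0, 0], [0, 0, 0], [0, 0, 0]])

```text
t: 14.0
tool_pos: [0.5887, -0.2781, 0.012]
orientation: [-3.106, 0.47, 0.007]
force: [-16.5, 2.6, 11.6]
opening: 0.0463
gripper_force: 8.0
```

```bash
python3 st.py
```

```text
F [-16.49   2.57  11.6 ] axial -16.50535903935387 tcp [-0.0646  0.0003] implied x -0.0071 14.0
pos [ 0.5887 -0.2781  0.012 ] x-yaw -17.23 t 14.0
total slide units [0. 0. 0.] twist units [0.    0.005 0.   ]
```

Downward load on the carrier is adding friction. I'll relieve the vertical load slightly while still pressing it down.

Request:
play_rows(slide=[[0, 0, -0.001], [0, 0, -0.001], [0, 0, -0.001], [0, 0, 0], [0, 0, 0], [0, 0, 0], [0, 0, 0], [0, 0, 0]], twist=[[0, 0, 0], [0, 0, 0], [0, 0, 0], [0, 0, 0], [0, 0, 0], [0, 0, 0], [0, 0, 0], [0, 0, 0]])

```text
t: 14.8
tool_pos: [0.5888, -0.2781, 0.012]
orientation: [-3.106, 0.471, 0.007]
force: [-11.4, 2.1, 4.5]
opening: 0.0464
gripper_force: 5.7
```

```bash
python3 st.py
```

```text
F [-11.39   2.1    4.5 ] axial -11.503725142844079 tcp [-0.0645  0.0003] implied x -0.007 14.8
pos [ 0.5888 -0.2781  0.012 ] x-yaw -17.23 t 14.8
total slide units [0. 0. 0.] twist units [0.    0.004 0.   ]
```

Request:
play_rows(slide=[[0.002, 0, 0], [0.002, 0, 0], [0.002, 0, 0], [0.002, 0, 0], [0.002, 0, 0], [0.002, 0, 0], [0, 0, 0], [0, 0, 0]], twist=[[0, 0, 0], [0, 0, 0], [0, 0, 0], [0, 0, 0], [0, 0, 0], [0, 0, 0], [0, 0, 0], [0, 0, 0]])

```text
t: 15.6
tool_pos: [0.5912, -0.2788, 0.012]
orientation: [-3.105, 0.471, 0.008]
force: [-15.1, 2.2, 6.6]
opening: 0.0462
gripper_force: 7.1
```

```bash
python3 st.py
```

```text
F [-15.13   2.24   6.57] axial -15.114519860059154 tcp [-0.062   0.0004] implied x -0.0045 15.6
pos [ 0.5912 -0.2788  0.012 ] x-yaw -17.23 t 15.6
total slide units [0. 0. 0.] twist units [0.    0.005 0.   ]
```

Request:
play_rows(slide=[[0, 0, -0.001], [0.002, 0, 0], [0.002, 0, 0], [0.002, 0, 0], [0.002, 0, 0], [0, 0, 0], [0, 0, 0], [0, 0, 0]], twist=[[0, 0, 0], [0, 0, 0], [0, 0, 0], [0, 0, 0], [0, 0, 0], [0, 0, 0], [0, 0, 0], [0, 0, 0]])

```text
t: 16.4
tool_pos: [0.5933, -0.2794, 0.012]
orientation: [-3.105, 0.471, 0.008]
force: [-11.7, 3.0, 4.0]
opening: 0.0463
gripper_force: 6.3
```

```bash
python3 st.py
python3 - <<'E'
from h import *
im,d=cams.read_camera('side');c=cams.get_calibration('side')
D=np.load('side0.npz')
for n,i in(('start',D['im']),('now',im)):
    h=cv2.cvtColor(i,cv2.COLOR_RGB2HSV).astype(int);m=((h[...,0]<8)|(h[...,0]>172))&(h[...,1]>120)
    b=proj(c,[[.7,-.25,.04]])[0].astype(int);w=np.zeros(m.shape,bool);w[b[1]-25:b[1]+25,b[0]-25:b[0]+25]=1;m&=w
    v,u=np.nonzero(m);wt=h[v,u,1]
    print(n,len(u),np.average(u,weights=wt) if len(u) else 0,np.average(v,weights=wt) if len(u) else 0, dk(onplane(c,[[u.mean(),v.mean()]],.03)[0]))
E
```

```text
F [-11.71   3.01   3.98] axial -12.07069449720874 tcp [-0.0598  0.0004] implied x -0.0023 16.4
pos [ 0.5933 -0.2794  0.012 ] x-yaw -17.24 t 16.4
total slide units [0. 0. 0.] twist units [0.    0.005 0.   ]
start 31 199.95005829770696 176.8758258841819 [0.07999012 0.04455025]
now 29 198.7757488715634 179.25051292572834 [0.07428038 0.05239372]
```

Request:
play_rows(slide=[[0.002, 0, 0], [0.002, 0, 0], [0.002, 0, 0], [0, 0, 0], [0, 0, 0], [0, 0, 0], [0, 0, 0], [0, 0, 0]], twist=[[0, 0, 0], [0, 0, 0], [0, 0, 0], [0, 0, 0], [0, 0, 0], [0, 0, 0], [0, 0, 0], [0, 0, 0]])

```text
t: 17.25
tool_pos: [0.5938, -0.2795, 0.012]
orientation: [-3.105, 0.471, 0.011]
force: [-16.9, 4.6, 8.6]
opening: 0.0467
gripper_force: 8.8
```

```bash
cat > lat.py <<'E'
from h import *
im,d=cams.read_camera('side');c=cams.get_calibration('side')
D=np.load('side0.npz');P=[[.6992,-.247,.03]];b=proj(c,P)[0].astype(int);print('stud expected px',b)
for n,i in(('start',D['im']),('s1',np.load('s1.npz')['im']),('now',im)):
    h=cv2.cvtColor(i,cv2.COLOR_RGB2HSV).astype(int);m=((h[...,0]<10)|(h[...,0]>170))&(h[...,1]>90)
    k,l,s,ce=cv2.connectedComponentsWithStats(m.astype(np.uint8))
    for j in range(1,k):
        if np.hypot(*(ce[j]-b))<45: print(n,s[j,4],ce[j].round(2),dk(onplane(c,[ce[j]],.033)[0]).round(4))
E
python3 st.py; python3 lat.py
```

```text
F [-16.94   4.61   8.64] axial -17.547955793194756 tcp [-0.0593  0.0004] implied x -0.0018 17.25
pos [ 0.5938 -0.2795  0.012 ] x-yaw -17.24 t 17.25
total slide units [0. 0. 0.] twist units [-0.     0.007  0.   ]
stud expected px [206 187]
start 1 [190. 156.] [0.1638 0.0067]
start 6 [226.17 158.17] [ 0.0922 -0.0449]
start 17 [185.76 161.  ] [0.1522 0.0278]
start 20 [207.1  190.95] [0.0182 0.0723]
s1 1 [190. 156.] [0.1638 0.0067]
s1 5 [226. 158.] [ 0.093  -0.0452]
s1 17 [185.76 161.  ] [0.1522 0.0278]
s1 19 [207.16 190.84] [0.0184 0.0719]
now 17 [185.76 161.06] [0.152 0.028]
now 20 [207.1  190.95] [0.0182 0.0723]
```

The stud is back at its fully-out pixel (207,191) and the push has gone stiff, so the latch appears to have caught. I'll back off gently and verify.

Request:
play_rows(slide=[[-0.004, 0, 0], [-0.004, 0, 0], [-0.008, 0, 0], [-0.02, 0, 0], [-0.04, 0, 0], [-0.06, 0, 0], [-0.06, 0, 0], [-0.04, 0, 0]], twist=[[0, 0, 0], [0, 0, 0], [0, 0, 0], [0, 0, 0], [0, 0, 0], [0, 0, 0], [0, 0, 0], [0, 0, 0]])

```text
t: 18.1
tool_pos: [0.5407, -0.2628, 0.0134]
orientation: [3.106, -0.47, 0.003]
force: [0.2, -0.3, -0.3]
opening: 0.0468
gripper_force: 0.0
```

Request:
play_rows(slide=[[0, 0, -0.08], [0, 0, -0.18], [0, 0, -0.18], [0, 0, -0.18], [0, 0, -0.18], [0, 0, -0.1], [0, 0, 0], [0, 0, 0]], twist=[[0, 0, 0], [0, 0, 0], [0, 0, 0], [0, 0, 0], [0, 0, 0], [0, 0, 0], [0, 0, 0], [0, 0, 0]], fingers=1)

```text
t: 18.9
tool_pos: [0.5413, -0.263, 0.2387]
orientation: [3.105, -0.47, 0.004]
force: [-0.6, -0.8, -0.9]
opening: 0.0005
gripper_force: 0.0
```

```bash
python3 lat.py|grep now
python3 - <<'E'
from h import *
c=cams.get_calibration('wrist');im,d=cams.read_camera('wrist');np.savez('w6.npz',im=im,d=d,**c)
s=.0003;X,Y=np.meshgrid(np.arange(.11,-.07,-s),np.arange(.11,-.12,-s),indexing='ij')
W=np.stack([Do[0]+X*np.cos(DY)-Y*np.sin(DY),Do[1]+X*np.sin(DY)+Y*np.cos(DY),np.full(X.shape,.018)],-1)
uv=proj(c,W.reshape(-1,3)).astype(np.float32).reshape(*X.shape,2)
o=cv2.remap(im,uv[...,0],uv[...,1],cv2.INTER_LINEAR);cv2.imwrite('pics/w6.png',o[...,::-1]);print(o.shape)
h=cv2.cvtColor(im,cv2.COLOR_RGB2HSV).astype(int)
m=(h[...,0]>50)&(h[...,0]<85)&(h[...,1]>120);k,l,st,ce=cv2.connectedComponentsWithStats(m.astype(np.uint8))
for j in range(1,k):
    if st[j,4]>100:print('green',st[j,4],onplane(c,[ce[j]],.029),dk(onplane(c,[ce[j]],.029)[0]))
go([.597,-.362,.06],DY)
E
```

```text
now 1 [190. 156.] [0.1638 0.0067]
now 5 [226. 158.] [ 0.093  -0.0452]
now 17 [185.76 161.  ] [0.1522 0.0278]
now 19 [207.16 190.84] [0.0184 0.0719]
(600, 767, 3)
green 3997 [[ 0.65279896 -0.08543617  0.029     ]] [-0.06049919  0.20326624]
green 425 [[ 0.59712904 -0.36138296  0.029     ]] [-0.03183537 -0.0767769 ]
pos [ 0.5401 -0.2623  0.2361] x-yaw -17.2 t 19.0
total slide units [0.337 0.314 0.703] twist units [-0.001  0.002  0.001]
```

View pics/w6.png

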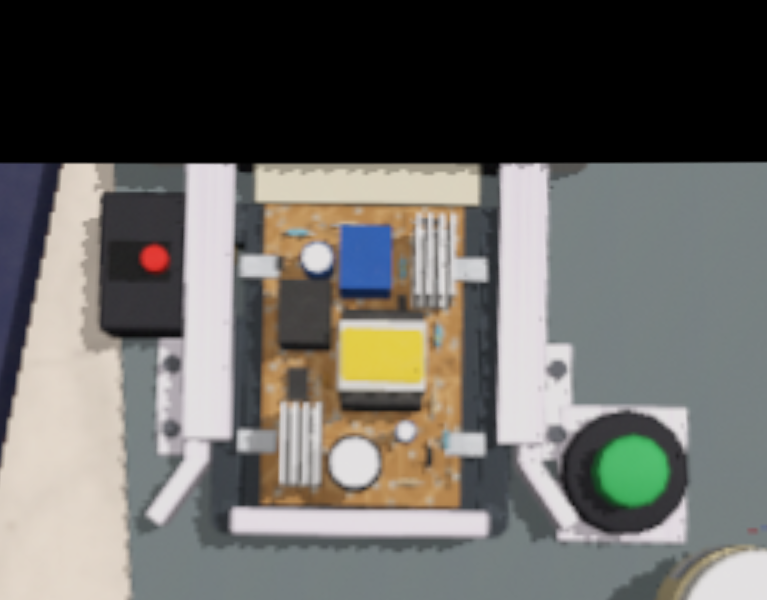

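The carrier is seated: its rear edge is at row ~535 (x≈−50 mm) and the contacts are pushed in to x≈+49 mm. It stays there against their spring, so the latch is caught. I'll check the collar height, then press the button with the fingers shut.

Run:
```python
from h import *
W=np.load('w6.npz');c={k:W[k] for k in('fx','fy','cx','cy','k1','world_from_camera')}
P=cloud(c,W['d']);r=np.hypot(P[...,0]-.597,P[...,1]+.3617)
for a,b in((0,.009),(.0095,.012),(.013,.018),(.02,.022)):print(a,b,np.percentile(P[(r>=a)&(r<b)&(P[...,2]<.06)][:,2],[10,50,90]).round(4))
```

```text
0 0.009 [0.0279 0.029  0.0301]
0.0095 0.012 [0.0188 0.0251 0.0288]
0.013 0.018 [0.018  0.0191 0.0202]
0.02 0.022 [0.0043 0.0075 0.0181]
```

Request:
play_rows(slide=[[0.04, 0.04, 0], [0.08, 0.075, 0], [0.08, 0.075, 0.05], [0.08, 0.075, 0.1], [0.057, 0.048, 0.15], [0, 0, 0.18], [0, 0, 0.14], [0, 0, 0.06]], twist=[[0, 0, 0], [0, 0, 0], [0, 0, 0], [0, 0, 0], [0, 0, 0], [0, 0, 0], [0, 0, 0], [0, 0, 0]])

```text
t: 19.8
tool_pos: [0.5942, -0.3599, 0.0601]
orientation: [-3.101, 0.469, 0.015]
force: [-0.5, 1.4, -0.2]
opening: 0.0005
gripper_force: 0.0
```

```bash
python3 -c "
from h import *
go([.597,-.3617,.031],DY)"
```

```text
pos [ 0.5942 -0.3599  0.0601] x-yaw -17.21 t 19.8
total slide units [0.014 0.004 0.116] twist units [-0.003  0.01   0.001]
```

Request:
play_rows(slide=[[0.01, 0.004, 0.03], [0, 0, 0.03], [0, 0, 0.03], [0, 0, 0.016], [0, 0, 0], [0, 0, 0], [0, 0, 0], [0, 0, 0]], twist=[[0, 0, 0], [0, 0, 0], [0, 0, 0], [0, 0, 0], [0, 0, 0], [0, 0, 0], [0, 0, 0], [0, 0, 0]])

```text
t: 20.6
tool_pos: [0.6004, -0.3643, 0.042]
orientation: [3.106, -0.47, 0.001]
force: [-0.9, -0.4, -0.4]
opening: 0.0006
gripper_force: 0.0
```

```bash
python3 -c "
from h import *
go([.597,-.3617,.022],DY);print(robot.read_state()['force'])"
```

```text
pos [ 0.6004 -0.3643  0.042 ] x-yaw -17.2 t 20.6
total slide units [-0.016 -0.006  0.08 ] twist units [ 0.    -0.001  0.001]
[-0.88054451 -0.43018002 -0.38369869]
```

Request:
play_rows(slide=[[-0.014, -0.005, 0.02], [0, 0, 0.02], [0, 0, 0.01], [0, 0, 0.008], [0, 0, 0.008], [0, 0, 0.008], [0, 0, 0.006], [0, 0, 0]], twist=[[0, 0, 0], [0, 0, 0], [0, 0, 0], [0, 0, 0], [0, 0, 0], [0, 0, 0], [0, 0, 0], [0, 0, 0]])

```text
t: 21.4
tool_pos: [0.5971, -0.3618, 0.0232]
orientation: [-3.106, 0.47, 0.001]
force: [-7.8, 5.1, 14.4]
opening: 0.0007
gripper_force: 7.4
```

```bash
python3 -c "
from h import *
go([.597,-.3617,.022],DY);print(robot.read_state()['force'])"
```

```text
pos [ 0.5971 -0.3618  0.0232] x-yaw -17.19 t 21.4
total slide units [-0.001 -0.     0.005] twist units [0.    0.    0.001]
[-7.80294579  5.07695423 14.42124009]
```

The button is bottomed at z = 0.0232 with 14 N. I'll release it and retreat.

Request:
play_rows(slide=[[0, 0, -0.02], [0, 0, -0.05], [0, 0, -0.12], [0, 0, -0.16], [0, 0, -0.16], [0, 0, -0.16], [-0.05, 0, -0.1], [-0.05, 0, -0.05]], twist=[[0, 0, 0], [0, 0, 0], [0, 0, 0], [0, 0, 0], [0, 0, 0], [0, 0, 0], [0, 0, 0], [0, 0, 0]])

```text
t: 22.2
tool_pos: [0.5746, -0.3554, 0.2312]
orientation: [3.103, -0.469, 0.009]
force: [-0.4, -0.3, -0.2]
opening: 0.0003
gripper_force: 0.0
```

Request:
play_rows(slide=[[-0.05, 0, 0], [-0.05, 0, 0], [-0.05, 0, 0], [0, 0, 0], [0, 0, 0], [0, 0, 0], [0, 0, 0], [0, 0, 0]], twist=[[0, 0, 0], [0, 0, 0], [0, 0, 0], [0, 0, 0], [0, 0, 0], [0, 0, 0], [0, 0, 0], [0, 0, 0]])

```text
t: 23.0
tool_pos: [0.5378, -0.3434, 0.2262]
orientation: [-3.106, 0.47, 0.0]
force: [-0.3, -0.5, -0.3]
opening: 0.0003
gripper_force: 0.0
```

```bash
python3 lat.py|grep now
python3 - <<'E'
from h import *
c=cams.get_calibration('wrist');im,d=cams.read_camera('wrist');P=cloud(c,d)
r=np.hypot(P[...,0]-.597,P[...,1]+.3617);print('button z',np.median(P[r<.008][:,2]))
s=.0003;X,Y=np.meshgrid(np.arange(.11,-.07,-s),np.arange(.11,-.12,-s),indexing='ij')
W=np.stack([Do[0]+X*np.cos(DY)-Y*np.sin(DY),Do[1]+X*np.sin(DY)+Y*np.cos(DY),np.full(X.shape,.018)],-1)
uv=proj(c,W.reshape(-1,3)).astype(np.float32).reshape(*X.shape,2)
cv2.imwrite('pics/w7.png',cv2.remap(im,uv[...,0],uv[...,1],cv2.INTER_LINEAR)[...,::-1])
E
```

```text
now 1 [190. 156.] [0.1638 0.0067]
now 6 [226.17 158.17] [ 0.0922 -0.0449]
now 16 [185.94 160.94] [0.1521 0.0274]
now 19 [207.16 190.84] [0.0184 0.0719]
button z 0.3924979008783154
```

View pics/w7.png

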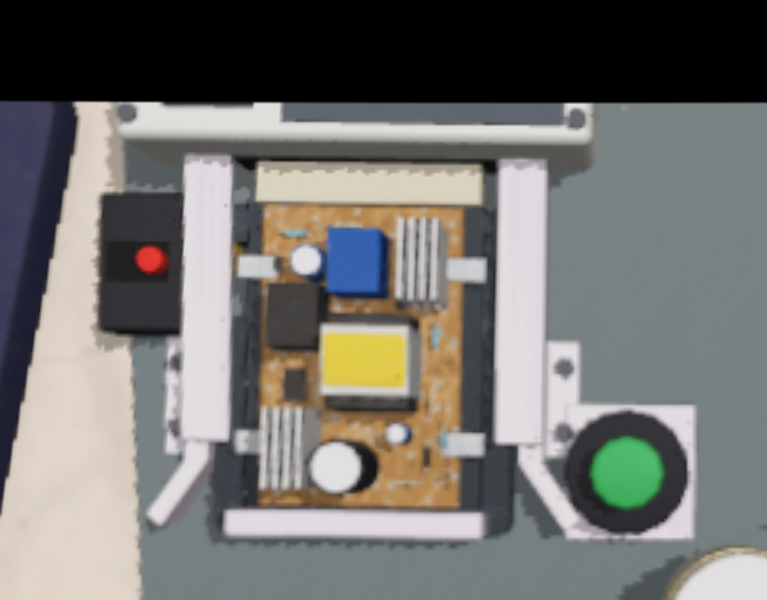

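The carrier is unmoved (rear edge at row ~535), the brass tooth shows in the notch at (237,255), the button is up, and the arm is clear. (The 0.39 m "button z" came from zero-depth pixels landing on the camera centre.) I'm handing in the job.

```bash
python3 -c "
from plant import robot
print(robot.close_job())"
```

```text
the job is handed in; nothing more can be done
None
```

The carrier is latched in the dock, the start button was pressed right down once and released, and the job was handed in at about 23 s with the arm clear of everything; the hardest push at the wrist read about 17.5 N along the dock.

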